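# Release the sprung drawer of the lens case

### The job

Lift the green weight that stands in front of the lens case's drawer and set it down upright on the cork mat, wholly on it. Then press the brass plunger on top of the case gently, feeling for the point where the catch lets go and not ramming it against its stop, and keep it pressed until the drawer has sprung right out by itself; then let go. Do not touch the drawer, do not let it run into anything, and leave the other things on the table as they are.

Things in the scene. Friction and masses are not known exactly. Their poses are not given: they have to be found in the camera images.
- case: Fixed wooden lens case, 200 (x) x 160 (y) x 78 mm high, with one drawer whose front faces the case's -x (towards the robot) and a brass push latch on top. Origin: centre of its underside on the table. It carries the latch and the drawer.
- press_point (a point): Point on the case's top surface, on the plunger's axis, 20 mm from the case's centre towards the drawer. Above it stands the plunger: round brass cap 26 mm wide, 4 mm thick, on a stem in a steel screw collar 22 mm wide. The collar is screwed to a different height each time, not reported: at rest the cap's top is 18 to 36 mm above this point. Find it by touch.
- latch_flange (a point): Centre of the top of the latch's fixed brass flange (36 mm wide), 3 mm above press_point. The cap above moves straight down on a spring: starts at about 3 N, 0.6 N/mm; the catch frees the drawer at about 6 mm of travel (about 6.6 N); hard stop at 8.5 mm (8 N). Over 18 N on the case or its parts damages the latch. Let go, the cap springs back up and the catch re-engages.
- drawer: The drawer: dark wooden front panel 142 mm wide (y), 58 mm high, 12 mm thick, flush with the case's front when shut; pale wooden box behind it with brass-mounted lenses. Same origin and axes as case when shut; it runs out along the case's -x, so the distance between the two origins is its opening. Not to be touched.
- drawer_front (a point): Centre of the drawer's front face, 100 mm from the case's centre when shut, 185 mm when fully out (85 mm). Once freed, a 6 N spring (3.5 N when out) with a damper pushes it out in about 1.3 s. If the plunger is let go before the drawer is 30 mm out, the catch stops it at about 30 mm until pressed again.
- weight: Green enamelled iron weight standing 50 to 60 mm (centre) in front of the drawer front, in the drawer's way; loose, 0.5 to 0.7 kg. Base cylinder 50 mm wide, 40 mm high; neck 16 mm wide; on top a knob 26 mm wide between heights 56 and 78 mm, overall 80 mm high. Origin: centre of its underside, z up.
- mat: Empty square cork mat, 120 x 120 x 4 mm, fixed to the table to the left or right of the case. Origin: centre of its underside.
- twin: A second green weight of the same shape standing elsewhere, not in front of the drawer; leave alone. Origin: centre of its underside.
- metre_block: Plain wooden block 130 x 50 x 50 mm, loose, bystander, on the side where the mat is not. Origin: centre of its underside.
- lens_holder: Steel lens holder, base 60 x 60 mm, ring on a post, 118 mm high, loose, bystander beside the case. Origin: centre of its underside.
- slotted_masses: Stack of brass slotted masses 38 mm wide on a hanger rod, 70 mm high, loose, bystander. Origin: centre of its underside.
- beaker: Small glass beaker 60 mm wide, 80 mm high, loose, bystander. Origin: centre of its underside. (Farther right, about 0.36 m ahead of and 0.57 m right of the robot, stands a fixed retort stand, 440 mm high, with a glass tube in its clamp.)
There are look-alikes about, which are no part of the job. Leave any blue or purple look-alike of the weight alone.

How it is judged:
On the way, in this order (a step that is already met when the one before it is completed fails the run):
1. the weight stands released and upright, wholly on the cork mat (x of weight in the frame of mat between -0.035 and 0.035 m and y of weight in the frame of mat between -0.035 and 0.035 m and z of weight in the frame of mat below 0.01 m and angle between weight's own z axis and vertical below 0.1 rad and contact force between weight and the fingers below 0.1 N and linear speed of weight below 0.02 m/s), for 0.3 s.
2. the drawer has sprung fully out (x of drawer in the frame of case below -0.08 m), for 0.2 s.
At the end, for the whole second after the job is handed in: The weight stands upright (within 0.1 rad), at rest and released, wholly on the mat (its centre within 35 mm of the mat's centre along each side of the mat), and the drawer is more than 80 mm out and at rest (all of step 1 and x of drawer in the frame of case below -0.08 m and linear speed of drawer below 0.01 m/s); the robot touches nothing.
It fails at once if more than 18 N between the robot and the case, its latch or drawer (contact force between case and the fingers above 18 N or contact force between case and the arm above 18 N).
It fails at once if the robot touches the drawer (over 0.5 N) (contact force between drawer and the fingers above 0.5 N or contact force between drawer and the arm above 0.5 N).
It fails at once if the weight and the case or its drawer touch (over 0.5 N) (contact force between case and weight above 0.5 N).
It fails at once if the weight is tipped by more than 0.6 rad (angle between weight's own z axis and vertical above 0.6 rad).
It fails at once if a bystander is moved by more than 20 mm (distance of any of twin, metre_block, lens_holder, slotted_masses, beaker from where it was at the start of the episode above 0.02 m).
It also fails if it takes over 58 s, if anything falls off the work surface, if the arm or the gripper's body presses on something with over 40 N, if the wrist force passes 120 N, or if a joint passes its speed limit or range.

### The arm

A 6-joint arm with a two-finger parallel gripper is mounted at the origin on the work surface. World frame = base frame: x ahead of the robot, y to its left, z up, the work surface at z = 0. Lengths are in m, angles in rad, forces in N, time in s.
With the tool pointing down it reaches from about 0.3 to 0.825 m from the base axis. Payload 5.4 kg.
Tool frame: the origin (TCP) lies midway between the tips of the shut fingers; the grasp point (between the pads) lies 19 mm behind it; z points along the fingers, y is the line along which they close (so a half turn about z gives the same grasp; the last joint's range is limited). The gripper opens to 92 mm and grips with 3 to 60 N. Pads are 20 mm wide; open, the fingers measure 128 mm over their backs; the gripper's body (75 mm by 189 mm) begins 69 mm behind the grasp point.
Start: joints at [1.12, 0.158, 1.597, -0, 1.386, -0.21], TCP at [0.137, 0.558, 0.215] pointing down, gripper open.
Joint ranges: [-2.91, 2.91], [-0.94, 2.29], [0.18, 2.7], [-1.29, 4.43], [0.17, 2.64], [-3, 3]. Speed limits (rad/s): [2.57, 2.57, 3.14, 3.14, 3.14, 3.14].

### API

Orientations are given as a 3x3 rotation matrix whose columns are the frame's x, y, z axes.
In Python, from workcell import env gives the robot as it stands.
- The arm moves only by the shell command python3 -m inch [OPENING] [FORCE], which reads ROWS from standard input. ROWS is one flat JSON list of numbers that holds 1 to 5 rows one after another, with no inner brackets; each row has 6 numbers: dx, dy, dz in normalised numbers (1 is 400 mm), then a rotation vector rx, ry, rz in shares of 360 degrees (1.0 is 360 degrees); each row shifts and turns the commanded pose from where the row before left it, along the tool's axes as they then stand; what a row does not reach is not made up. A row lasts 1/12 s, in which the tool goes at most 0.0417 m and 0.125 rad, less where a joint would pass 70% of its speed; a pose out of reach is approached as far as the arm can. OPENING is the opening from 0.0 (shut) to 1.0 (fully open), set as the command begins (- or left out keeps the last). The fingers move at their own pace and stop on an object; FORCE is the grip in N (left out, the last holds). Time passes only in rows, so rows that do not move let the fingers close. It prints the time, the measured TCP pose, the force, the opening and the grip force at its end. Input that does not fit is refused with a message, and nothing moves.
- env.get_obs(): the state, without advancing time (a new reading comes with each control period).
- env.get_image(name): name is "side" or "top" or "wrist"; returns (picture, depth): 400x640x3 uint8, blue, green, red; 400x640 float32, m along the optical axis (not along the pixel's ray), 0 where there is no reading.
- env.get_calibration(name): a dict with "intrinsics" (3x3 intrinsics, pixels), "view" (4x4, takes a point from world to camera coordinates). Camera axes: x right, y down, z forward; pixel columns grow to the right and rows downward; lengths in m; the calibration is good to about 2 mm. The wrist camera is an equidistant fisheye: a pixel r from the principal point sees the ray r / f radians off the axis. A picture is of the moment at which its call begins: read the wrist's pose just before it. get_calibration takes no time and is no camera call; for the wrist camera it gives the pose at the moment of the call.
- env.sign_off(): hands the job in; it is judged then, once.
Trained networks look in the newest picture that a camera, given by its name, has taken for a name from the list of things; names that differ only in an ending like _2 or _b are one class to them, and where a whole thing is asked for, a point or a joint stands for the part that bears it (a point fixed in the world has none). Each returns a list of dicts, best first, with "confidence" (0 to 1); they miss things now and then, are a little off and sometimes report something else, mostly with a low value. They report only what shows in the picture. A call takes as long as a camera call. They do not tell look-alikes from the thing itself.
- env.search_frame(camera, query): "point" ([x, y, z] in m, in world coordinates, good to about 4 mm: the middle of the surface that is visible of it).
- env.silhouettes(camera, query): "pixels" (400x640 bool, what is visible of it).
The state is a dict: "time_s": time; "qpos": joint angles; "joint_vel": joint speeds; "tau": joint torques, N m; "eef_pos": TCP position; "orientation": TCP orientation; "wrist_force": force on the tool from outside, world axes, zero at the start; "ft_torque": the same for the moment, N m; "opening": opening from 0.0 (shut) to 1.0 (fully open); "finger_force": force on a finger pad.
Only numpy, scipy, OpenCV 4.12 (cv2) and the standard library are available. Lean on these libraries where they do the work, as an engineer would, in place of code of your own. Each camera call takes 0.05 s, during which the arm holds its last target. There are 200 camera calls.

## Working session

There is one attempt and no reset: what is moved stays moved. The work goes in short steps, Python scripts to look and compute and a shell command to move; the robot and the scene stay as the last step left them, time stands still between calls to the robot, and variables do not carry over. Pictures are saved under pics/ and viewed, at most 10 in all, crops included, and the job is handed in when it is done.

```bash
mkdir -p pics; ls; python3 - <<'E'
from workcell import env
import cv2,numpy as np
o=env.get_obs();print(o['time_s'],o['eef_pos'],o['orientation'])
ims=[env.get_image(n)[0] for n in("top","side")]
cv2.imwrite("pics/a.png",ims[0]);cv2.imwrite("pics/b.png",ims[1])
for n in("top","side"):
  print(n,np.round(env.get_calibration(n)['view'],3).tolist())
  for q in("case","press_point","latch_flange","drawer_front","weight","mat","twin","metre_block","lens_holder","slotted_masses","beaker"):
    print(q,[(np.round(d['point'],3).tolist(),round(d['confidence'],2)) for d in env.search_frame(n,q)])
E
```

```text
pics
0.0 [0.13687183 0.5578417  0.21364077] [[-9.71145913e-01  2.38484722e-01 -8.07634571e-04]
 [ 2.38485776e-01  9.71144559e-01 -1.66734318e-03]
 [ 3.86694043e-04 -1.81184288e-03 -9.99998284e-01]]
top [[0.026, -0.999, 0.024, -0.02], [-0.994, -0.028, -0.11, 0.569], [0.11, -0.021, -0.994, 1.169], [0.0, 0.0, 0.0, 1.0]]
case []
press_point [([0.625, 0.022, 0.078], 0.73)]
latch_flange [([0.621, 0.024, 0.079], 0.96)]
drawer_front []
weight [([0.527, 0.189, 0.04], 0.8), ([0.479, 0.079, 0.04], 0.78), ([0.422, 0.187, 0.04], 0.71), ([0.365, 0.038, 0.044], 0.51)]
mat [([0.469, -0.294, 0.004], 0.64)]
twin [([0.716, -0.252, 0.042], 0.79)]
metre_block [([0.508, 0.319, 0.048], 0.56), ([0.622, 0.022, 0.079], 0.37)]
lens_holder [([0.71, 0.257, 0.012], 0.61), ([0.711, -0.254, 0.043], 0.43)]
slotted_masses [([0.647, 0.385, 0.032], 0.68)]
beaker [([0.653, -0.409, 0.045], 0.9)]
side [[-0.999, -0.032, 0.012, 0.54], [-0.03, 0.641, -0.767, 0.077], [0.017, -0.767, -0.642, 1.426], [0.0, 0.0, 0.0, 1.0]]
case [([0.626, 0.071, 0.076], 0.81)]
press_point [([0.622, 0.063, 0.077], 0.59)]
latch_flange [([0.626, 0.067, 0.075], 0.62), ([0.717, -0.241, 0.039], 0.24)]
drawer_front [([0.534, 0.058, 0.045], 0.64)]
weight [([0.422, 0.212, 0.042], 0.94), ([0.365, 0.043, 0.046], 0.86), ([0.483, 0.096, 0.041], 0.73), ([0.527, 0.209, 0.039], 0.73)]
mat [([0.466, -0.293, 0.0], 0.59), ([0.62, 0.061, 0.078], 0.18)]
twin [([0.718, -0.242, 0.04], 0.6)]
metre_block [([0.505, 0.34, 0.051], 0.86), ([0.625, 0.068, 0.077], 0.35)]
lens_holder [([0.709, 0.273, 0.012], 0.95)]
slotted_masses [([0.647, 0.398, 0.027], 0.54)]
beaker [([0.647, -0.382, 0.06], 0.63)]
```

View pics/a.png

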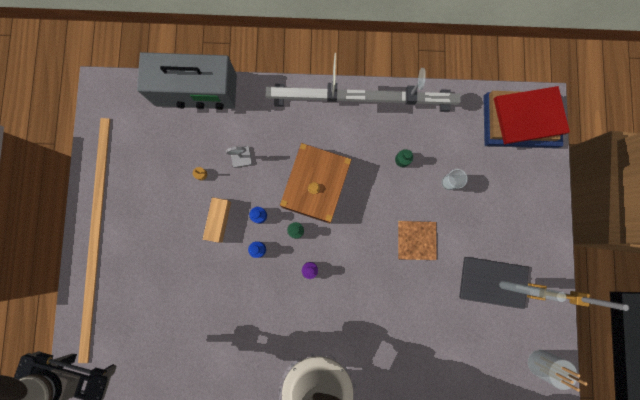

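View pics/b.png

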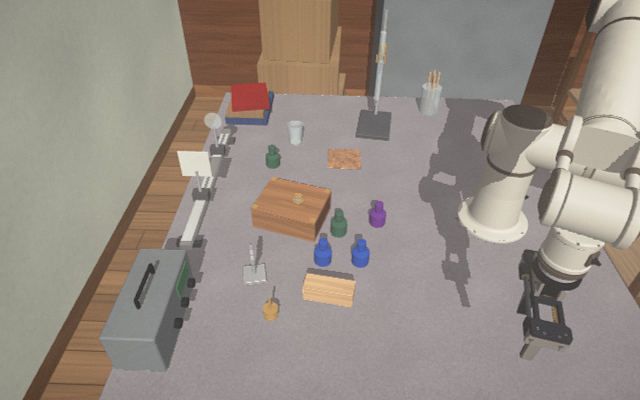

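Top view: the case is at (316,182), its drawer front facing down-left. There are two green weights: (296,230), right in front of the drawer, and (404,158), beyond the case by the beaker, which is the twin. The look-alikes are blue at (258,215) and (257,250), and purple at (310,270). The green one at (296,230) is the one meant. The mat is at (417,240). Next I'll measure and crop to confirm.

```bash
cat > h.py <<'E'
from workcell import env
import cv2,numpy as np
def cloud(n):
    im,d=env.get_image(n);c=env.get_calibration(n);K=c['intrinsics'];V=np.linalg.inv(c['view'])
    v,u=np.mgrid[:400,:640]
    P=np.stack([(u-K[0,2])/K[0,0]*d,(v-K[1,2])/K[1,1]*d,d,np.ones_like(d)],-1)@V.T
    P[d==0]=np.nan
    return im,P[...,:3]
def rect(p):
    return cv2.minAreaRect((p[:,:2]*1000).astype(np.float32))
E
python3 - <<'E'
from h import *
im,P=cloud("top")
z=P[...,2]
def near(x,y,r): return np.hypot(P[...,0]-x,P[...,1]-y)<r
print("table z",np.nanmedian(z[near(.4,-.1,.05)]))
c=P[near(.64,0.02,.16)&(z>.07)&(z<.085)]; print("case",rect(c),np.median(c[:,2]))
c=P[near(.622,0.022,.03)&(z>.085)]; print("cap",len(c),c.mean(0) if len(c) else 0, c[:,2].max() if len(c) else 0)
for nm,x,y in(("weight",.479,.08),("twin",.716,-.252),("b1",.527,.189),("b2",.422,.187),("pur",.365,.038)):
  c=P[near(x,y,.045)&(z>.055)]; b=P[near(x,y,.05)&(z>.02)]
  print(nm,len(c),(c.min(0)+c.max(0))/2,c[:,2].max(),rect(b)[:2])
m=env.silhouettes("top","mat")[0]['pixels']; print("mat",rect(P[m&near(.469,-.294,.12)]))
ims=cv2.resize(im[140:300,220:460],None,fx=3.3,fy=3.3,interpolation=2);cv2.imwrite("pics/c.png",ims)
im,P=cloud("side");z=P[...,2]
for nm,x,y in(("weight",.479,.085),):
  c=P[near(x,y,.045)&(z>.055)]; b=P[near(x,y,.045)&(z>.02)]
  print(nm,len(c),(c.min(0)+c.max(0))/2,c[:,2].max(),rect(b)[:2])
c=P[near(.64,0.02,.16)&(z>.07)&(z<.085)]; print("case",rect(c),np.median(c[:,2]))
c=P[near(.622,0.022,.04)&(z>.088)]; print("cap",len(c),c.mean(0) if len(c) else 0, c[:,2].max() if len(c) else 0)
m=env.silhouettes("side","mat")[0]['pixels']; print("mat",rect(P[m&near(.469,-.294,.12)]))
E
```

```text
table z 0.001007648891335755
case ((605.930908203125, 29.165054321289062), (160.136962890625, 247.62437438964844), 73.28392791748047) 0.07898069861524837
cap 63 [0.60853642 0.02690462 0.09790602] 0.10403884069498304
weight 62 [0.4841822  0.08110067 0.07789289] 0.08291671337897122 ((484.2441711425781, 79.85624694824219), (47.269840240478516, 46.927085876464844))
twin 73 [ 0.7212646  -0.25385342  0.07229255] 0.08536689138559028 ((718.9149780273438, -251.52955627441406), (47.15486526489258, 44.716793060302734))
b1 70 [0.52852044 0.19680961 0.07066056] 0.08319143591602485 ((528.8823852539062, 195.84205627441406), (49.17756652832031, 46.841270446777344))
b2 67 [0.42288708 0.19521935 0.07093741] 0.08418089809095197 ((422.46453857421875, 194.8489990234375), (45.182369232177734, 48.82914733886719))
pur 67 [0.36497446 0.0333419  0.0723871 ] 0.08356908703485155 ((365.597412109375, 32.440799713134766), (47.7272834777832, 45.077430725097656))Traceback (most recent call last):
  File "<stdin>", line 11, in <module>
IndexError: list index out of range
```

```bash
python3 - <<'E'
from h import *
for n in("top","side"):
  im,P=cloud(n);z=P[...,2]
  def near(x,y,r): return np.hypot(P[...,0]-x,P[...,1]-y)<r
  if n=="top": cv2.imwrite("pics/c.png",cv2.resize(im[140:300,220:460],None,fx=3.3,fy=3.3,interpolation=2))
  c=P[near(.64,0.02,.16)&~near(.484,.08,.05)&~near(.528,.196,.05)&(z>.074)&(z<.083)]; r=rect(c); print("case",r,np.median(c[:,2]))
  c=P[near(.61,0.025,.04)&(z>.088)]; print("cap",len(c),c.mean(0),(c.min(0)+c.max(0))/2,c[:,2].max())
  c=P[near(.484,.08,.035)&(z>.057)]; print("knob",len(c),c.mean(0),(c.min(0)+c.max(0))/2,c[:,2].max())
  for t in range(3):
    s=env.silhouettes(n,"mat")
    s=[d for d in s if np.nanmedian(z[d['pixels']])<.03]
    if s: c=P[s[0]['pixels']]; print("mat",rect(c[~np.isnan(c[:,0])])); break
  hsv=cv2.cvtColor(im,cv2.COLOR_BGR2HSV); c=P[near(.468,-.294,.1)&(hsv[...,1]>90)]; print("matcol",rect(c))
E
```

```text
case ((627.9734497070312, 22.43321990966797), (159.97329711914062, 200.06748962402344), 73.31858825683594) 0.07898406796015045
cap 60 [0.60857199 0.02760037 0.09840305] [0.60867458 0.02867318 0.09872996] 0.10236265961409252
knob 62 [0.48408793 0.07989333 0.07959848] [0.48413449 0.08090753 0.07857218] 0.0846446439314823
mat ((462.9602355957031, -300.23309326171875), (122.97161865234375, 119.25008392333984), 0.31585875153541565)
matcol ((464.9199523925781, -301.4754943847656), (118.90681457519531, 123.61103820800781), 1.366381049156189)
case ((624.8309326171875, 25.40831756591797), (166.33905029296875, 201.00454711914062), 73.59236907958984) 0.0793106431956071
cap 49 [0.60543244 0.03204573 0.09751992] [0.60600104 0.0300883  0.0957449 ] 0.10317375399957973
knob 87 [0.48198107 0.08690577 0.07431576] [0.48213525 0.08303365 0.0727412 ] 0.08612950027450972
mat ((460.82415771484375, -300.726806640625), (119.83193969726562, 130.8090362548828), 0.003390047000721097)
matcol ((462.2930908203125, -299.91851806640625), (115.72949981689453, 129.42135620117188), 0.26520633697509766)
```

View pics/c.png

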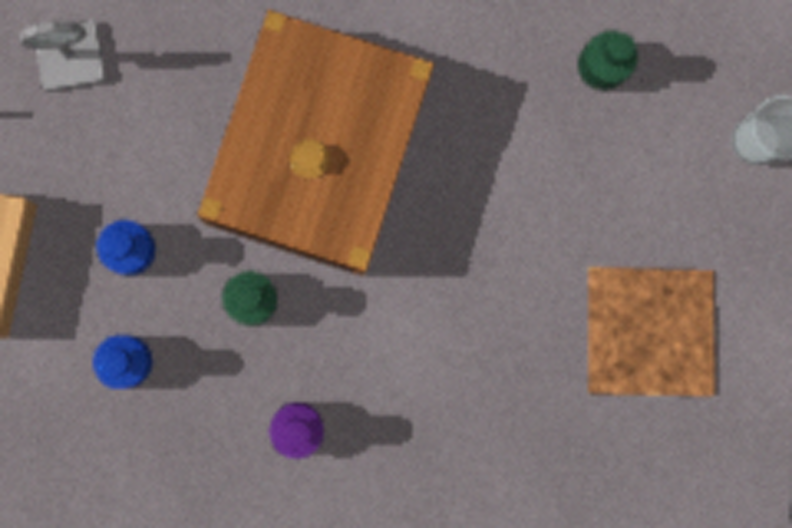

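The crop confirms it: the green weight at crop pixel (250,298) stands right in front of the drawer front, neither blue nor purple. The twin is at (608,60).

Case: centre (0.628, 0.0225), yaw -16.7°, which puts press_point at (0.609, 0.028), matching the cap. Weight: (0.484, 0.081), 55 mm from the drawer front, so it fits. Mat: (0.463, -0.300), square to the axes. The tool's y axis is already nearly parallel to the drawer front.

The manual's scale: shifts go in shares of 400 mm and turns go in shares of 360 degrees. Converting my numbers, -0.03 m / 0.4 = -0.075, -0.0254 m / 0.4 = -0.0635.

```bash
echo '[-0.075,-0.0635,0,0,0,0,-0.075,-0.0635,0,0,0,0,-0.075,-0.0635,0,0,0,0,-0.075,-0.0635,0,0,0,0,-0.075,-0.0635,0,0,0,0]' | python3 -m inch 0.65 && echo '[-0.075,-0.0635,0,0,0,0,-0.075,-0.0635,0,0,0,0,-0.075,-0.0635,0,0,0,0,-0.075,-0.0635,0,0,0,0,-0.075,-0.0635,0,0,0,0]' | python3 -m inch && echo '[-0.075,-0.0635,0,0,0,0,-0.075,-0.0635,0,0,0,0,-0.075,-0.0635,0,0,0,0,-0.075,-0.0635,0,0,0,-0.004,-0.075,-0.0635,0,0,0,-0.004]' | python3 -m inch
```

```text
time_s: 1.92
eef_pos: [0.2531, 0.3978, 0.2147]
orientation: [[-0.971, 0.238, 0.0], [0.238, 0.971, 0.0], [-0.0, 0.0, -1.0]]
wrist_force: [1.3, 0.2, -0.6]
opening: 0.662
finger_force: 0.0
time_s: 2.33
eef_pos: [0.3687, 0.2385, 0.2149]
orientation: [[-0.971, 0.238, 0.001], [0.238, 0.971, 0.0], [-0.001, 0.001, -1.0]]
wrist_force: [0.4, -0.0, 0.0]
opening: 0.648
finger_force: 0.0
time_s: 2.75
eef_pos: [0.4849, 0.0797, 0.2148]
orientation: [[-0.982, 0.189, 0.001], [0.189, 0.982, 0.0], [-0.001, 0.0, -1.0]]
wrist_force: [0.7, 0.9, 0.4]
opening: 0.644
finger_force: 0.0
```

To row units: 0.02 m / 0.4 = 0.05, 0.1 rad / 6.2832 = 0.0159.

```bash
echo '[0,0,0.05,0,0,0.0159,0,0,0,0,0,0]' | python3 -m inch && python3 - <<'E'
from h import *
im,d=env.get_image("wrist");cv2.imwrite("pics/d.png",im)
o=env.get_obs();print(o['eef_pos'])
c=env.get_calibration("wrist");K=c['intrinsics'];V=np.linalg.inv(c['view'])
v,u=np.mgrid[:400,:640].astype(float);a=(u-K[0,2])/K[0,0];b=(v-K[1,2])/K[1,1];r=np.hypot(a,b)+1e-9
t=np.tan(r)/r;P=(np.stack([a*t*d,b*t*d,d,np.ones_like(d)],-1)@V.T)[...,:3]
z=P[...,2];h=np.hypot(P[...,0]-.484,P[...,1]-.081)
k=P[(h<.035)&(z>.057)&(z<.1)&(d>0)];print("knob",len(k),k.mean(0),(k.min(0)+k.max(0))/2,k[:,2].max())
k=P[(h<.04)&(z>.02)&(z<.1)&(d>0)];print(rect(k))
for q in("weight","latch_flange"):print(q,[(np.round(e['point'],3),e['confidence']) for e in env.search_frame("wrist",q)])
E
```

```text
time_s: 2.92
eef_pos: [0.4832, 0.0801, 0.1918]
orientation: [[-0.956, 0.293, -0.005], [0.293, 0.956, 0.001], [0.005, -0.001, -1.0]]
wrist_force: [-0.6, -0.0, 0.3]
opening: 0.649
finger_force: 0.0
[0.48277087 0.08124737 0.19286179]
knob 655 [0.48178012 0.08129395 0.07794161] [0.48345636 0.08080937 0.06975539] 0.08220616978451711
((482.08538818359375, 81.38357543945312), (49.69572448730469, 46.27013397216797), 73.08145904541016)
weight [(array([0.371, 0.036, 0.043]), 0.87), (array([0.522, 0.193, 0.038]), 0.84), (array([0.474, 0.08 , 0.045]), 0.76), (array([0.421, 0.191, 0.042]), 0.7)]
latch_flange [(array([0.577, 0.041, 0.077]), 0.8)]
```

View pics/d.png

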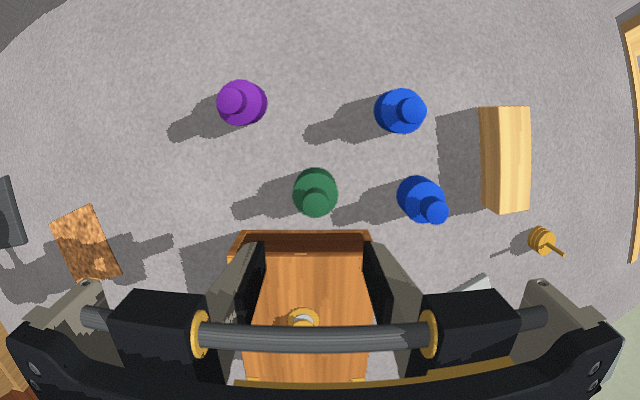

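The wrist picture shows the green weight at (315,192) centred in the closing direction, with both blues clear at (400,110) and (420,200). The knob is at (0.483, 0.081), right under the TCP, so I'll go down and grip.

To row units: 0.036 m / 0.4 = 0.09, 0.03 m / 0.4 = 0.075.

```bash
echo '[0,0,0.09,0,0,0,0,0,0.09,0,0,0,0,0,0.09,0,0,0,0,0,0.075,0,0,0,0,0,0.015,0,0,0]' | python3 -m inch && echo '[0,0,0,0,0,0,0,0,0,0,0,0,0,0,0,0,0,0,0,0,0,0,0,0,0,0,0,0,0,0]' | python3 -m inch 0 30
```

```text
time_s: 3.48
eef_pos: [0.4799, 0.0831, 0.0466]
orientation: [[-0.959, 0.283, -0.008], [0.283, 0.959, 0.001], [0.008, -0.002, -1.0]]
wrist_force: [-0.5, 0.9, -0.2]
opening: 0.65
finger_force: 0.0
time_s: 3.9
eef_pos: [0.4856, 0.0816, 0.0525]
orientation: [[-0.958, 0.286, 0.004], [0.286, 0.958, -0.0], [-0.003, 0.001, -1.0]]
wrist_force: [0.8, 0.1, -0.9]
opening: 0.307
finger_force: 0.0
```

```bash
echo '[0,0,0,0,0,0,0,0,0,0,0,0,0,0,0,0,0,0,0,0,0,0,0,0]' | python3 -m inch 0 30
```

```text
time_s: 4.23
eef_pos: [0.4854, 0.0811, 0.0522]
orientation: [[-0.958, 0.287, 0.002], [0.287, 0.958, -0.001], [-0.003, -0.0, -1.0]]
wrist_force: [-1.3, -2.7, 6.4]
opening: 0.274
finger_force: 30.0
```

To row units: -0.03 m / 0.4 = -0.075, -0.025 m / 0.4 = -0.0625.

```bash
echo '[0,0,-0.025,0,0,0,0,0,-0.0625,0,0,0,0,0,-0.075,0,0,0,0,0,-0.075,0,0,0,0,0,-0.075,0,0,0]' | python3 -m inch && echo '[0,0,0,0,0,0,-0.022,-0.0625,0,0,0,0,-0.022,-0.0925,0,0,0,0,-0.022,-0.0925,0,0,0,0,-0.022,-0.0925,0,0,0,0]' | python3 -m inch && echo '[-0.022,-0.0925,0,0,0,0,-0.022,-0.0925,0,0,0,0,-0.022,-0.0925,0,0,0,0,-0.022,-0.0925,0,0,0,0,-0.022,-0.0925,0,0,0,0]' | python3 -m inch && echo '[-0.022,-0.0925,0,0,0,0,0,-0.0325,0,0,0,0,0,0,0,0,0,0,0,0,0,0,0,0]' | python3 -m inch
```

```text
time_s: 4.65
eef_pos: [0.4826, 0.082, 0.1761]
orientation: [[-0.958, 0.287, -0.003], [0.287, 0.958, 0.001], [0.003, -0.0, -1.0]]
wrist_force: [0.5, 0.0, -5.6]
opening: 0.272
finger_force: 30.0
time_s: 5.07
eef_pos: [0.4771, -0.0593, 0.1735]
orientation: [[-0.958, 0.286, -0.003], [0.286, 0.958, 0.002], [0.003, 0.001, -1.0]]
wrist_force: [0.6, -0.5, -5.5]
opening: 0.274
finger_force: 30.0
time_s: 5.48
eef_pos: [0.4663, -0.2493, 0.1733]
orientation: [[-0.958, 0.287, -0.003], [0.287, 0.958, 0.003], [0.003, 0.002, -1.0]]
wrist_force: [1.1, 1.6, -4.7]
opening: 0.275
finger_force: 30.0
time_s: 5.82
eef_pos: [0.4609, -0.2982, 0.1736]
orientation: [[-0.958, 0.288, -0.002], [0.288, 0.958, 0.004], [0.003, 0.003, -1.0]]
wrist_force: [0.8, 0.3, -4.7]
opening: 0.273
finger_force: 30.0
```

To row units: 0.03 m / 0.4 = 0.075, 0.025 m / 0.4 = 0.0625.

```bash
echo '[0,0,0.075,0,0,0,0,0,0.075,0,0,0,0,0,0.0625,0,0,0,0,0,0.0375,0,0,0,0,0,0.02,0,0,0]' | python3 -m inch && echo '[0,0,0.0075,0,0,0,0,0,0.005,0,0,0,0,0,0.005,0,0,0,0,0,0,0,0,0,0,0,0,0,0,0]' | python3 -m inch
```

```text
time_s: 6.23
eef_pos: [0.4603, -0.2951, 0.0639]
orientation: [[-0.959, 0.285, -0.005], [0.285, 0.959, 0.005], [0.006, 0.004, -1.0]]
wrist_force: [-0.7, 0.6, -5.5]
opening: 0.271
finger_force: 30.0
time_s: 6.65
eef_pos: [0.4626, -0.2995, 0.0617]
orientation: [[-0.958, 0.287, 0.001], [0.287, 0.958, -0.001], [-0.002, -0.001, -1.0]]
wrist_force: [-0.3, 0.7, -4.0]
opening: 0.273
finger_force: 30.0
```

To row units: 0.001 m / 0.4 = 0.0025.

```bash
echo '[0,0,0.0025,0,0,0,0,0,0.0025,0,0,0,0,0,0,0,0,0]' | python3 -m inch && echo '[0,0,0.0025,0,0,0,0,0,0.0025,0,0,0,0,0,0,0,0,0]' | python3 -m inch && echo '[0,0,0.0025,0,0,0,0,0,0,0,0,0,0,0,0,0,0,0]' | python3 -m inch
```

```text
time_s: 6.9
eef_pos: [0.462, -0.2991, 0.0587]
orientation: [[-0.958, 0.287, 0.0], [0.287, 0.958, -0.0], [-0.0, -0.0, -1.0]]
wrist_force: [0.1, 0.1, -5.4]
opening: 0.275
finger_force: 30.0
time_s: 7.15
eef_pos: [0.4619, -0.2989, 0.0564]
orientation: [[-0.958, 0.287, -0.0], [0.287, 0.958, 0.0], [0.0, 0.0, -1.0]]
wrist_force: [-0.3, -0.7, -5.5]
opening: 0.269
finger_force: 30.0
time_s: 7.4
eef_pos: [0.4622, -0.2991, 0.0563]
orientation: [[-0.958, 0.287, 0.0], [0.287, 0.958, -0.0], [-0.0, -0.0, -1.0]]
wrist_force: [-3.5, 2.0, 2.5]
opening: 0.273
finger_force: 30.0
```

Contact with the mat: the force has flipped to +2.5 N. Opening to 0.65 and rising.

To row units: -0.03 m / 0.4 = -0.075, -0.015 m / 0.4 = -0.0375.

```bash
echo '[0,0,0,0,0,0,0,0,0,0,0,0,0,0,0,0,0,0,0,0,0,0,0,0,0,0,0,0,0,0]' | python3 -m inch 0.65 && echo '[0,0,-0.0375,0,0,0,0,0,-0.075,0,0,0,0,0,-0.075,0,0,0,0,0,-0.075,0,0,0,0,0,-0.075,0,0,0]' | python3 -m inch && python3 - <<'E'
from h import *
im,P=cloud("side");z=P[...,2]
h=np.hypot(P[...,0]-.463,P[...,1]+.3)
for lo,hi in((.015,.04),(.055,.095)):
  k=P[(h<.05)&(z>lo)&(z<hi)];print(len(k),rect(k)[:2],k[:,2].max())
cv2.imwrite("pics/e.png",im)
E
```

```text
time_s: 7.82
eef_pos: [0.4622, -0.2992, 0.0557]
orientation: [[-0.958, 0.287, 0.0], [0.287, 0.958, -0.0], [-0.001, -0.0, -1.0]]
wrist_force: [1.0, 0.7, -0.2]
opening: 0.613
finger_force: 0.0
time_s: 8.23
eef_pos: [0.4619, -0.2989, 0.192]
orientation: [[-0.958, 0.287, 0.0], [0.287, 0.958, -0.0], [-0.0, -0.0, -1.0]]
wrist_force: [0.6, 0.3, -0.6]
opening: 0.652
finger_force: 0.0
86 ((448.9833679199219, -280.6484375), (63.39006805419922, 31.591461181640625)) 0.03974883715007793
61 ((457.4005432128906, -293.759765625), (22.129905700683594, 31.003440856933594)) 0.0877442748373023
```

View pics/e.png

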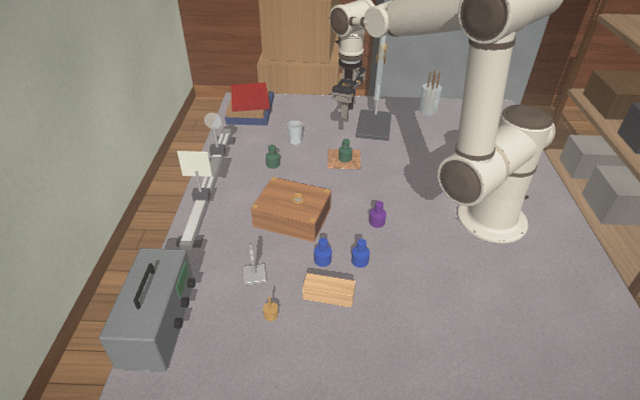

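The weight stands upright on the mat at (345,152). Everything else is where it was. Now to the plunger with the fingers shut.

To row units: 0.0355 m / 0.4 = 0.0888, -0.0047 m / 0.4 = -0.0118.

```bash
echo '[-0.0118,0.0888,0,0,0,0,-0.0118,0.0888,0,0,0,0,-0.0118,0.0888,0,0,0,0,-0.0118,0.0888,0,0,0,0,-0.0118,0.0888,0,0,0,0]' | python3 -m inch 0 && echo '[-0.0118,0.0888,0,0,0,0,-0.0118,0.0888,0,0,0,0,-0.0118,0.0888,0,0,0,0,-0.0118,0.0888,0,0,0,0,-0.0118,0.0888,0,0,0,0]' | python3 -m inch && echo '[0,0,0.075,0,0,0,0,0,0.0625,0,0,0,0,0,0.025,0,0,0,0,0,0,0,0,0,0,0,0,0,0,0]' | python3 -m inch
```

```text
time_s: 8.7
eef_pos: [0.5359, -0.1342, 0.1906]
orientation: [[-0.958, 0.287, 0.001], [0.287, 0.958, -0.0], [-0.001, -0.0, -1.0]]
wrist_force: [0.9, 0.1, -0.4]
opening: 0.311
finger_force: 0.0
time_s: 9.12
eef_pos: [0.6094, 0.0294, 0.1904]
orientation: [[-0.958, 0.287, 0.0], [0.287, 0.958, -0.0], [-0.0, 0.0, -1.0]]
wrist_force: [-0.1, -0.3, 0.4]
opening: 0.004
finger_force: 0.0
time_s: 9.53
eef_pos: [0.6088, 0.0273, 0.1257]
orientation: [[-0.958, 0.287, -0.001], [0.287, 0.958, 0.0], [0.001, -0.0, -1.0]]
wrist_force: [-0.1, -0.4, 0.0]
opening: 0.01
finger_force: 0.0
```

To row units: 0.004 m / 0.4 = 0.01, 0.003 m / 0.4 = 0.0075.

```bash
echo '[0,0,0.01,0,0,0,0,0,0.01,0,0,0,0,0,0.0075,0,0,0,0,0,0,0,0,0]' | python3 -m inch && echo '[0,0,0.005,0,0,0,0,0,0.005,0,0,0,0,0,0,0,0,0]' | python3 -m inch && echo '[0,0,0.005,0,0,0,0,0,0,0,0,0,0,0,0,0,0,0]' | python3 -m inch; echo '[0,0,0.005,0,0,0,0,0,0,0,0,0,0,0,0,0,0,0]' | python3 -m inch
```

```text
time_s: 9.87
eef_pos: [0.6087, 0.0274, 0.1145]
orientation: [[-0.958, 0.287, -0.0], [0.287, 0.958, 0.0], [0.0, -0.0, -1.0]]
wrist_force: [-0.3, -0.2, 0.1]
opening: 0.007
finger_force: 0.0
time_s: 10.12
eef_pos: [0.6086, 0.0276, 0.1103]
orientation: [[-0.958, 0.287, -0.0], [0.287, 0.958, 0.0], [0.0, -0.0, -1.0]]
wrist_force: [0.1, -0.5, -1.0]
opening: 0.001
finger_force: 0.0
time_s: 10.37
eef_pos: [0.6088, 0.0277, 0.1085]
orientation: [[-0.958, 0.287, -0.0], [0.287, 0.958, 0.0], [0.0, -0.0, -1.0]]
wrist_force: [0.2, 0.1, 0.0]
opening: 0.006
finger_force: 0.0
time_s: 10.62
eef_pos: [0.6087, 0.0276, 0.1064]
orientation: [[-0.958, 0.287, -0.0], [0.287, 0.958, 0.0], [0.0, -0.0, -1.0]]
wrist_force: [0.3, -0.7, 0.4]
opening: 0.003
finger_force: 0.0
```

To row units: 0.002 m / 0.4 = 0.005.

```bash
for i in 1; do echo '[0,0,0.005,0,0,0,0,0,0,0,0,0,0,0,0,0,0,0]' | python3 -m inch; done; echo '[0,0,0.005,0,0,0,0,0,0,0,0,0,0,0,0,0,0,0]' | python3 -m inch; echo '[0,0,0.0025,0,0,0,0,0,0,0,0,0,0,0,0,0,0,0]' | python3 -m inch
```

```text
time_s: 10.87
eef_pos: [0.6087, 0.0276, 0.1044]
orientation: [[-0.958, 0.287, -0.0], [0.287, 0.958, 0.0], [0.0, -0.0, -1.0]]
wrist_force: [-0.9, -0.4, 0.1]
opening: 0.008
finger_force: 0.0
time_s: 11.12
eef_pos: [0.6087, 0.0276, 0.1024]
orientation: [[-0.958, 0.287, -0.0], [0.287, 0.958, 0.0], [0.0, -0.0, -1.0]]
wrist_force: [-0.3, -0.3, -0.5]
opening: 0.006
finger_force: 0.0
time_s: 11.37
eef_pos: [0.6088, 0.0276, 0.1015]
orientation: [[-0.958, 0.287, -0.0], [0.287, 0.958, 0.0], [0.0, -0.0, -1.0]]
wrist_force: [0.2, 0.3, 0.2]
opening: 0.004
finger_force: 0.0
```

To row units: 0.001 m / 0.4 = 0.0025.

```bash
echo '[0,0,0.0025,0,0,0,0,0,0,0,0,0,0,0,0,0,0,0]' | python3 -m inch; echo '[0,0,0.0025,0,0,0,0,0,0,0,0,0,0,0,0,0,0,0]' | python3 -m inch; echo '[0,0,0.0025,0,0,0,0,0,0,0,0,0,0,0,0,0,0,0]' | python3 -m inch
```

```text
time_s: 11.62
eef_pos: [0.6088, 0.0276, 0.1005]
orientation: [[-0.958, 0.287, -0.0], [0.287, 0.958, -0.0], [0.0, -0.0, -1.0]]
wrist_force: [0.7, 0.5, -0.5]
opening: 0.004
finger_force: 0.0
time_s: 11.87
eef_pos: [0.6088, 0.0276, 0.0995]
orientation: [[-0.958, 0.287, -0.0], [0.287, 0.958, 0.0], [0.0, -0.0, -1.0]]
wrist_force: [0.1, -0.4, 0.4]
opening: 0.003
finger_force: 0.0
time_s: 12.12
eef_pos: [0.6088, 0.0276, 0.0985]
orientation: [[-0.958, 0.287, -0.0], [0.287, 0.958, 0.0], [0.0, -0.0, -1.0]]
wrist_force: [0.0, -0.7, 0.2]
opening: 0.001
finger_force: 0.0
```

To row units: 0.001 m / 0.4 = 0.0025.

```bash
echo '[0,0,0.0025,0,0,0,0,0,0,0,0,0,0,0,0,0,0,0]' | python3 -m inch; echo '[0,0,0.0025,0,0,0,0,0,0,0,0,0,0,0,0,0,0,0]' | python3 -m inch; echo '[0,0,0.0025,0,0,0,0,0,0,0,0,0,0,0,0,0,0,0]' | python3 -m inch
```

```text
time_s: 12.37
eef_pos: [0.609, 0.0276, 0.0978]
orientation: [[-0.958, 0.287, 0.0], [0.287, 0.958, -0.0], [-0.0, 0.0, -1.0]]
wrist_force: [0.1, 0.1, 0.4]
opening: 0.006
finger_force: 0.3
time_s: 12.62
eef_pos: [0.609, 0.0276, 0.0973]
orientation: [[-0.958, 0.287, 0.0], [0.287, 0.958, -0.0], [-0.0, -0.0, -1.0]]
wrist_force: [-2.3, 0.3, 4.8]
opening: 0.006
finger_force: 2.3
time_s: 12.87
eef_pos: [0.6091, 0.0276, 0.0965]
orientation: [[-0.958, 0.287, 0.001], [0.287, 0.958, -0.0], [-0.001, 0.0, -1.0]]
wrist_force: [-2.1, 1.2, 6.7]
opening: 0.007
finger_force: 3.2
```

To row units: 0.001 m / 0.4 = 0.0025.

```bash
echo '[0,0,0,0,0,0,0,0,0,0,0,0]' | python3 -m inch; echo '[0,0,0.0025,0,0,0,0,0,0,0,0,0,0,0,0,0,0,0]' | python3 -m inch
```

```text
time_s: 13.03
eef_pos: [0.6091, 0.0276, 0.0965]
orientation: [[-0.958, 0.287, 0.001], [0.287, 0.958, -0.0], [-0.001, 0.0, -1.0]]
wrist_force: [-1.7, 0.6, 6.0]
opening: 0.007
finger_force: 3.2
time_s: 13.28
eef_pos: [0.6091, 0.0276, 0.0957]
orientation: [[-0.958, 0.287, 0.001], [0.287, 0.958, -0.0], [-0.001, 0.0, -1.0]]
wrist_force: [-2.5, -0.2, 7.2]
opening: 0.006
finger_force: 3.6
```

To row units: 0.001 m / 0.4 = 0.0025.

```bash
echo '[0,0,0.0025,0,0,0,0,0,0,0,0,0,0,0,0,0,0,0]' | python3 -m inch; echo '[0,0,0.0025,0,0,0,0,0,0,0,0,0,0,0,0,0,0,0]' | python3 -m inch
```

```text
time_s: 13.53
eef_pos: [0.6091, 0.0276, 0.0947]
orientation: [[-0.958, 0.287, 0.001], [0.287, 0.958, -0.0], [-0.001, -0.0, -1.0]]
wrist_force: [-3.1, -0.0, 7.1]
opening: 0.003
finger_force: 3.9
time_s: 13.78
eef_pos: [0.6091, 0.0276, 0.0938]
orientation: [[-0.958, 0.287, 0.001], [0.287, 0.958, -0.0], [-0.001, -0.0, -1.0]]
wrist_force: [-3.0, 0.1, 8.0]
opening: 0.003
finger_force: 4.1
```

```bash
cat >> h.py <<'E'
def drawer():
    im,P=cloud("side")
    s=env.search_frame("side","drawer_front")
    print("drawer",[(np.round(d['point'],3).tolist(),round(d['confidence'],2)) for d in s])
    X=(P[...,:2]-[.628,.0225])@np.array([.958,-.287]); Y=(P[...,:2]-[.628,.0225])@np.array([.287,.958])
    k=(abs(Y)<.05)&(P[...,2]>.02)&(P[...,2]<.07)&(X<-.05)&(X>-.22); print("front x",np.percentile(X[k],5),k.sum(),"F",env.get_obs()['wrist_force'])
    return im
E
python3 -c "
from h import *
drawer()"
```

```text
drawer [([0.536, 0.061, 0.045], 0.72)]
front x -0.10442871897345925 126 F [-3.37608199  0.75465069  8.15751329]
```

Travel so far is about 4 mm at a spring-like 0.7 N/mm, and the drawer is still shut. I'll keep going in 1 mm steps.

To row units: 0.001 m / 0.4 = 0.0025.

```bash
echo '[0,0,0.0025,0,0,0,0,0,0,0,0,0,0,0,0,0,0,0]' | python3 -m inch; echo '[0,0,0.0025,0,0,0,0,0,0,0,0,0,0,0,0,0,0,0]' | python3 -m inch; python3 -c "
from h import *
drawer()"
```

```text
time_s: 14.13
eef_pos: [0.6091, 0.0276, 0.0929]
orientation: [[-0.958, 0.287, 0.001], [0.287, 0.958, -0.0], [-0.001, -0.0, -1.0]]
wrist_force: [-3.5, -0.5, 8.9]
opening: 0.001
finger_force: 4.3
time_s: 14.38
eef_pos: [0.6091, 0.0276, 0.0919]
orientation: [[-0.958, 0.287, 0.001], [0.287, 0.958, -0.0], [-0.001, -0.0, -1.0]]
wrist_force: [-3.7, 0.1, 8.2]
opening: 0.004
finger_force: 4.3
drawer [([0.533, 0.059, 0.041], 0.73)]
front x -0.10479004898472455 123 F [-4.08931574  0.2556289   8.89478336]
```

To row units: 0.0007 m / 0.4 = 0.0018.

```bash
echo '[0,0,0.0018,0,0,0,0,0,0,0,0,0,0,0,0,0,0,0]' | python3 -m inch; python3 -c "
from h import *
drawer()"
```

```text
time_s: 14.73
eef_pos: [0.6091, 0.0276, 0.0909]
orientation: [[-0.958, 0.287, 0.001], [0.287, 0.958, -0.0], [-0.001, -0.0, -1.0]]
wrist_force: [-2.3, 0.1, 5.8]
opening: 0.006
finger_force: 3.4
drawer [([0.527, 0.066, 0.047], 0.59)]
front x -0.12120597989502026 208 F [-2.91303042  0.21245141  6.58138033]
```

The force dropped from 8.9 to 5.8 N and the drawer front is moving, so the catch has let go. Holding here.

```bash
echo '[0,0,0,0,0,0,0,0,0,0,0,0,0,0,0,0,0,0,0,0,0,0,0,0,0,0,0,0,0,0]' | python3 -m inch; echo '[0,0,0,0,0,0,0,0,0,0,0,0,0,0,0,0,0,0,0,0,0,0,0,0,0,0,0,0,0,0]' | python3 -m inch;echo '[0,0,0,0,0,0,0,0,0,0,0,0,0,0,0,0,0,0,0,0,0,0,0,0,0,0,0,0,0,0]' | python3 -m inch;echo '[0,0,0,0,0,0,0,0,0,0,0,0,0,0,0,0,0,0,0,0,0,0,0,0,0,0,0,0,0,0]' | python3 -m inch ; python3 -c "
from h import *
drawer();drawer()"
```

```text
time_s: 15.25
eef_pos: [0.6091, 0.0276, 0.0909]
orientation: [[-0.958, 0.287, 0.001], [0.287, 0.958, -0.0], [-0.001, -0.0, -1.0]]
wrist_force: [-2.3, 0.4, 6.1]
opening: 0.006
finger_force: 3.4
time_s: 15.67
eef_pos: [0.6091, 0.0276, 0.0908]
orientation: [[-0.958, 0.287, 0.001], [0.287, 0.958, -0.0], [-0.001, -0.0, -1.0]]
wrist_force: [-2.3, -0.3, 6.2]
opening: 0.003
finger_force: 3.4
time_s: 16.08
eef_pos: [0.6091, 0.0276, 0.0909]
orientation: [[-0.958, 0.287, 0.001], [0.287, 0.958, -0.0], [-0.001, -0.0, -1.0]]
wrist_force: [-2.5, -0.0, 6.2]
opening: 0.005
finger_force: 3.4
time_s: 16.5
eef_pos: [0.6091, 0.0276, 0.0908]
orientation: [[-0.958, 0.287, 0.001], [0.287, 0.958, -0.0], [-0.001, -0.0, -1.0]]
wrist_force: [-2.8, 0.6, 6.7]
opening: 0.005
finger_force: 3.4
drawer [([0.496, 0.066, 0.029], 0.84), ([0.481, -0.278, 0.004], 0.61)]
front x -0.18852712367342697 356 F [-2.72339342  0.17947496  6.54910639]
drawer [([0.494, 0.066, 0.031], 0.65)]
front x -0.18859107491532756 361 F [-2.49176864  0.1208208   6.81260996]
```

The drawer front is steady at 0.1885 m, so it is about 84–85 mm out. Letting go straight up.

To row units: -0.03 m / 0.4 = -0.075, -0.01 m / 0.4 = -0.025.

```bash
echo '[0,0,-0.0125,0,0,0,0,0,-0.025,0,0,0,0,0,-0.075,0,0,0,0,0,-0.075,0,0,0,0,0,-0.075,0,0,0]' | python3 -m inch; echo '[0,0,0,0,0,0,0,0,0,0,0,0,0,0,0,0,0,0,0,0,0,0,0,0,0,0,0,0,0,0]' | python3 -m inch; python3 -c "
from h import *
cv2.imwrite('pics/f.png',drawer())"
```

```text
time_s: 17.12
eef_pos: [0.6081, 0.0277, 0.1958]
orientation: [[-0.958, 0.287, -0.002], [0.287, 0.958, 0.0], [0.002, -0.0, -1.0]]
wrist_force: [0.4, -0.6, -0.6]
opening: 0.0
finger_force: 0.0
time_s: 17.53
eef_pos: [0.6077, 0.0278, 0.193]
orientation: [[-0.958, 0.287, -0.003], [0.287, 0.958, 0.001], [0.003, -0.0, -1.0]]
wrist_force: [0.0, 0.0, -0.2]
opening: 0.005
finger_force: 0.0
drawer [([0.494, 0.061, 0.029], 0.59), ([0.591, 0.062, 0.071], 0.53), ([0.457, -0.285, 0.042], 0.28)]
front x -0.18836401093327915 359 F [-0.00402679 -0.20673924  0.08694022]
```

View pics/f.png

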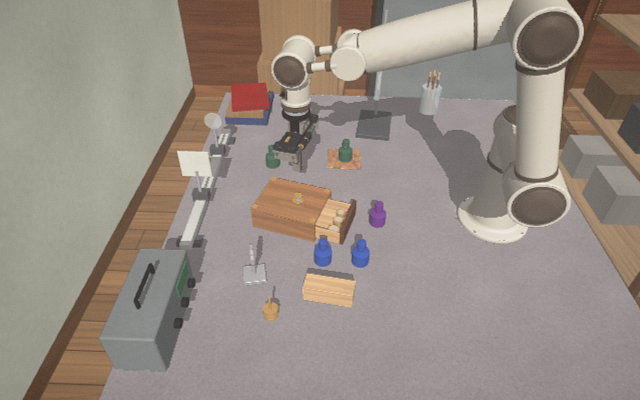

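The drawer is fully out at (335,218), clear of the purple look-alike at (377,215). The weight is upright on the mat at (345,152), and the gripper is free above the case.

```bash
python3 -c "
from workcell import env
print(env.sign_off())"
```

```text
the job is handed in; nothing more can be done
None
```

The job is handed in, with no verdict returned: the weight stands upright on the cork mat, the drawer sprung fully out (about 84–85 mm) after a press that peaked near 9 N on the wrist sensor, and the last side picture showed nothing else visibly moved.

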